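# Build up the light engine on a flood-lamp body

### The arm

A 6-joint arm with a two-finger parallel gripper is mounted at the origin on a cart in front of the work surface, level with it; the furniture and walls round the work are solid. World frame = base frame: x ahead of the robot, y to its left, z up, the work surface at z = 0. Lengths are in mm, angles in rad, forces in N, time in s.
With the tool pointing down it reaches from about 350 to 975 mm from the base axis. Payload 7.1 kg.
Tool frame: the origin (TCP) lies midway between the tips of the shut fingers; the grasp point (between the pads) lies 19 mm behind it (ctrl.grip_depth is the distance from the TCP to the grasp point, in mm); z points along the fingers, y is the line along which they close (so a half turn about z gives the same grasp; the last joint's range is limited). The gripper opens to 88 mm and grips with 3 to 60 N. Pads are 20 mm wide; open, the fingers measure 115 mm over their backs; the gripper's body (75 mm by 178 mm) begins 61 mm behind the grasp point.
Start: joints at [-1.186, 0.423, 1.63, -0, 1.089, -0.019], TCP at [245.588, -574.71, 222.675] pointing down, gripper open.
Joint ranges: [-3, 3], [-0.9, 2.11], [0.09, 2.58], [-1.31, 4.45], [0.11, 2.69], [-2.54, 2.54]. Speed limits (rad/s): [2.39, 2.39, 3.01, 3.14, 3.14, 3.14].

### API

Orientations are given as a rotation vector (axis times angle).
In Python, from workcell import ctrl, cams gives the robot as it stands.
- The arm moves only by the tool move_arm, never from a script. Its argument "steps" is a list of rows, each a list of 3 entries, a list of its own where there are three numbers: the shift along the tool's x, y, z in units of 25 mm (1.0 is 25 mm), then the turn about the tool's z in units of 5 degrees (1.0 is 5 degrees), then the closure, from 0 (fully open) to 1 (shut). A call has 1 to 20 rows; each row shifts and turns the commanded pose from where the row before left it, along the tool's axes as they then stand; what a row does not reach is not made up. A row lasts 1/12 s, in which the tool goes at most 41.7 mm and 7.16 degrees, less where a joint would pass 70% of its speed; a pose out of reach is approached as far as the arm can. A call is refused whole if a number of a shift passes 1 or a number of a turn 1, either way. A call with a gripper value outside its range is refused whole. The fingers move at their own pace and stop on an object; the grip force is fixed at half the most. Time passes only in rows, so rows that do not move let the fingers close. It gives the time, the measured TCP pose, the force, the opening and the grip force at its end, in the units of the state.
- ctrl.get_obs(): the state, without advancing time (a new reading comes with each control period).
- cams.get_image(name): name is "side" or "top" or "wrist"; returns a dict with "image" (420x560x3 uint8, red, green, blue), "camera_matrix" (3x3 intrinsics, pixels), "xyz" and "rotation" of the camera in the world; the wrist camera has in their place "mount" (4x4, takes a point from camera to tool coordinates, whose origin is the TCP and whose axes are the flange's). Camera axes: x right, y down, z forward; pixel columns grow to the right and rows downward; lengths in mm; the calibration is good to about 2 mm. A picture is of the moment at which its call begins: read the wrist's pose just before it. There is no depth.
- ctrl.close_job(): hands the job in; it is judged then, once.
Trained networks look in the newest picture that a camera, given by its name, has taken for a name from the list of things; names that differ only in an ending like _2 or _b are one class to them, and where a whole thing is asked for, a point or a joint stands for the part that bears it (a point fixed in the world has none). Each returns a list of dicts, best first, with "p" (0 to 1); they miss things now and then, are a little off and sometimes report something else, mostly with a low value. They report only what shows in the picture. A call takes as long as a camera call.
- cams.boxes_of(camera, thing): "rect" ([centre column, centre row, width, height] in pixels, round what is visible of it).
- cams.cut_out(camera, thing): "pixels" (420x560 bool, what is visible of it) and "rect" ([centre column, centre row, width, height] in pixels, round what is visible of it).
The state is a dict: "t": time; "qpos": joint angles; "qvel": joint speeds; "joint_torque": joint torques, N m; "ee_pos": TCP position; "orientation": TCP orientation; "ft_force": force on the tool from outside, world axes, zero at the start; "moment": the same for the moment, N m; "width": finger opening in mm; "grasp_force": force on a finger pad.
Only numpy, scipy, OpenCV 4.12 (cv2) and the standard library are available. Lean on these libraries where they do the work, as an engineer would, in place of code of your own. Each camera call takes 0.05 s, during which the arm holds its last target. There are 200 camera calls.

### The job

Build up the lamp on the finned lamp body that stands in its nest: first the aluminium LED plate, then the loose white reflector with the two stud holes, then the cover glass, and last the dark front frame. Each part goes down over both studs and lies flat on the one below it. Leave the orange syringe, the jar and the brush where they are.

Things in the scene. Friction and masses are not known exactly. Their poses are not given: they have to be found in the camera images.
- lamp_body: Target, fixed: dark finned lamp casting, deck 154 (x) x 82 mm, in a 176 x 104 mm steel nest that stays below the deck. Origin on the bench under its centre, z up; the flat deck that takes the stack is at z = 38 mm. Two upright 8 mm studs at x = +48 and -48 mm, y = 0, reach from the deck to z = 96 mm, the top 10 mm tapering to a 3 mm tip. Part holes have 2.5 mm play round them. Place and yaw vary.
- led_plate: Loose aluminium plate, 124 (x) x 50 (y) x 8 mm, 0.14 kg, lying flat, with a small white board and rows of yellow LED chips (2 mm proud) in the middle of its top and two 13 mm round holes at x = +48 and -48 mm. Origin at the centre of its underside, z up. Pick it from above across its 50 mm width. Same either way round.
- reflector: Loose white moulded reflector, 124 (x) x 50 (y) x 22 mm, 0.06 kg: 5 mm foot plate with an open 68 x 36 mm aperture and two 13 mm round holes at x = +48 and -48 mm; on it, between the holes, an open-topped box 78 (x) x 50 (y) mm with 3 mm walls. Origin at the centre of its underside, z up. Lies right way up. Pick it across the box's 50 mm width. Same either way round.
- glass: Loose clear cover glass, 124 (x) x 50 (y) x 8 mm, 0.09 kg, lying flat, with a printed black border line and two 13 mm round holes at x = +48 and -48 mm. Origin at the centre of its underside, z up. Pick it across its 50 mm width. Same either way round.
- frame: Loose dark metal front frame, 132 (x) x 56 (y) x 10 mm, 0.15 kg, lying flat, with an open 72 x 38 mm window and two 13 mm round holes at x = +48 and -48 mm. Origin at the centre of its underside, z up. Pick it across its 56 mm width. Same either way round.
- glue_syringe: Bystander: orange glue syringe with a blue cap, 106 mm long, 25 mm thick, lying on the bench, loose. Origin under its middle.
- jar: Bystander: white plastic jar with a green cap, 56 mm across, 79 mm tall, loose. Origin at the centre of its underside.
- brush: Bystander: flat wooden brush, 160 mm long, 24 mm wide, 10 mm thick, lying on the bench, loose. Origin under its middle.

How it is judged:
By the outcome, as a careful person would: the job done as asked, in the order asked, and still so for the second after the job is handed in, with the robot touching nothing.
It also fails if it takes over 112 s, if anything falls off the work surface, if the arm or the gripper's body presses on something with over 40 N, if the wrist force passes 120 N, or if a joint passes its speed limit or range.

## Working session

There is one attempt and no reset: what is moved stays moved. The work goes in short steps, Python scripts to look and compute and a tool call to move; the robot and the scene stay as the last step left them, time stands still between calls to the robot, and variables do not carry over. Pictures are saved under pics/ and viewed, at most 14 in all, crops included, and the job is handed in when it is done.

Besides the shell and the picture viewer there is one more tool, called as name(argument=value, ...), one argument or row to a line, values as JSON. move_arm: Moves the arm, as the interface text tells. Its arguments: {"type":"object","properties":{"steps":{"type":"array"}},"required":["steps"]}

```bash
mkdir -p pics
cat > h.py <<'E'
import numpy as np, cv2
from scipy.spatial.transform import Rotation as R
from workcell import ctrl, cams
def cam(name):
    o=ctrl.get_obs(); d=cams.get_image(name)
    if name=='wrist':
        T=np.eye(4);T[:3,:3]=R.from_rotvec(o['orientation']).as_matrix();T[:3,3]=o['ee_pos']
        M=T@np.array(d['mount'])
    else:
        M=np.eye(4);r=np.array(d['rotation'])
        M[:3,:3]=r if r.shape==(3,3) else R.from_rotvec(r).as_matrix();M[:3,3]=d['xyz']
    return d['image'],np.array(d['camera_matrix']),M
def toz(px,K,M,z):
    px=np.atleast_2d(px).astype(float)
    v=np.c_[px,np.ones(len(px))]@np.linalg.inv(K).T@M[:3,:3].T
    return M[:3,3]+v*((z-M[2,3])/v[:,2])[:,None]
def proj(P,K,M):
    q=(np.atleast_2d(P)-M[:3,3])@M[:3,:3]@K.T
    return q[:,:2]/q[:,2:]
def save(n,im): cv2.imwrite('pics/'+n,im[:,:,::-1])
E
python3 - <<'E'
from h import *
print(ctrl.get_obs())
H={'led_plate':8,'reflector':5,'glass':8,'frame':10,'lamp_body':38,'glue_syringe':12,'jar':79,'brush':10}
for c in('top','side'):
    im,K,M=cam(c); save(c+'0.png',im); print(c,K.tolist(),M.round(3).tolist())
    for t,z in H.items():
        for r in cams.cut_out(c,t)[:3]:
            if r['p']<.25: continue
            ys,xs=np.nonzero(r['pixels']); P=toz(np.c_[xs,ys],K,M,z)[:,:2].astype(np.float32)
            (cx,cy),(w,h),a=cv2.minAreaRect(P)
            print(c,t,round(r['p'],2),np.round(r['rect']),'ctr',round(cx),round(cy),'wh',round(w),round(h),'ang',round(a,1))
E
```

```text
{'t': 0.0, 'qpos': array([-1.18599173e+00,  4.23854491e-01,  1.63070725e+00, -4.46894315e-06,
        1.08859230e+00, -1.89798535e-02]), 'qvel': array([-5.74203253e-04, -1.01898228e-03, -6.25238210e-05, -1.22168656e-03,
        6.49253309e-04,  2.46707179e-05]), 'joint_torque': array([ 1.81372554e-03, -5.44610596e+01, -2.73670167e+01,  6.44923886e-02,
        2.28003185e-02, -1.09407472e-04]), 'ee_pos': array([ 245.38380092, -574.19596257,  221.88640123]), 'orientation': array([-3.07627931e+00, -6.29658558e-01,  4.52008345e-04]), 'ft_force': array([0.39436924, 0.5049966 , 0.06632843]), 'moment': array([ 0.00622591, -0.01386046,  0.0059679 ]), 'grasp_force': 0.0, 'width': 87.82285921688845}
top [[482.35762160265534, 0.0, 290.0664860308292], [0.0, 482.35762160265534, 205.75975234455296], [0.0, 0.0, 1.0]] [[-0.014, -0.989, 0.148, 386.849], [-1.0, 0.015, 0.005, 73.692], [-0.007, -0.148, -0.989, 1274.702], [0.0, 0.0, 0.0, 1.0]]
top led_plate 0.55 [187. 274.  39.  53.] ctr 402 353 wh 125 52 ang 27.3
top reflector 0.87 [239. 262.  37.  50.] ctr 432 217 wh 125 51 ang 25.0
top glass 0.78 [287
[... 354 characters left out ...]
  11.] ctr 384 -245 wh 22 159 ang 3.9
side [[398.7994049710122, 0.0, 272.5600354328142], [0.0, 398.7994049710122, 211.68486527640474], [0.0, 0.0, 1.0]] [[-0.952, -0.205, 0.227, 320.819], [-0.306, 0.618, -0.724, 948.96], [0.008, -0.759, -0.651, 849.354], [0.0, 0.0, 0.0, 1.0]]
side reflector 0.94 [313. 271.  49.  20.] ctr 435 211 wh 125 70 ang 25.5
side glass 0.79 [322. 239.  44.  10.] ctr 437 89 wh 123 55 ang 18.3
side frame 0.64 [336. 212.  46.  16.] ctr 427 -50 wh 135 67 ang 22.3
side lamp_body 0.83 [258. 224.  33.  49.] ctr 632 107 wh 105 211 ang 17.6
side glue_syringe 0.66 [264. 294.  29.  31.] ctr 535 336 wh 114 23 ang 70.1
side jar 0.7 [226. 191.  20.  29.] ctr 760 41 wh 50 136 ang 23.7
```

Run:
```python
import cv2
a=cv2.imread('pics/top0.png')[100:330,150:480];b=cv2.imread('pics/side0.png')[150:350,180:420]
cv2.imwrite('pics/top0c.png',cv2.resize(a,(800,557),interpolation=cv2.INTER_CUBIC))
cv2.imwrite('pics/side0c.png',cv2.resize(b,(720,600),interpolation=cv2.INTER_CUBIC))
```

```text
(no output)
```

View pics/top0c.png

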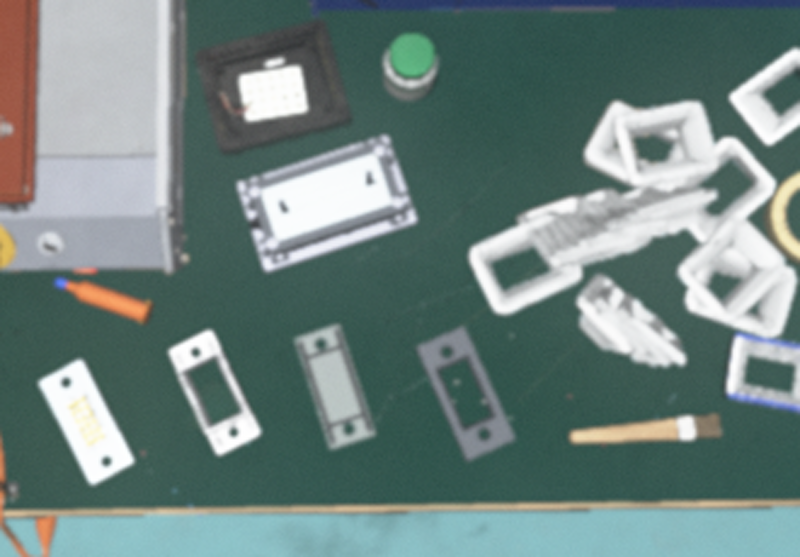

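View pics/side0c.png

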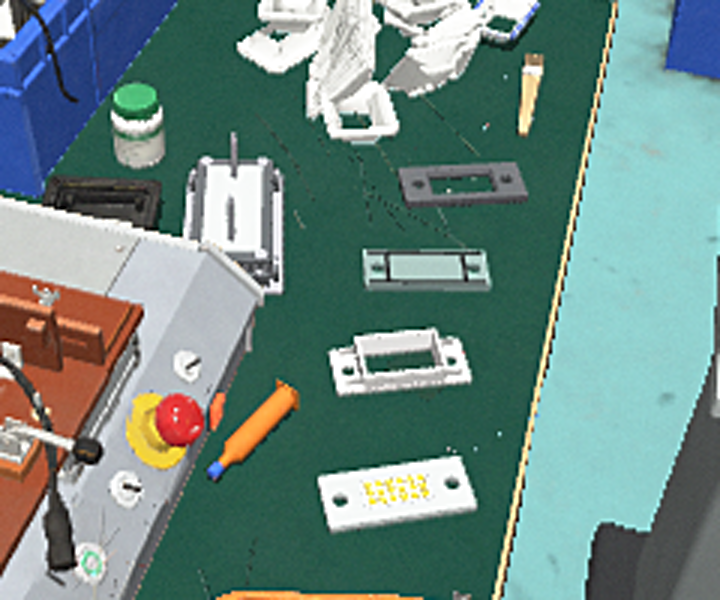

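The top view shows the four parts in a row, and the lamp's two studs at crop (284,205) and (370,178). The side view confirms the order LED plate, reflector, glass, frame. I'll get the mount and check for obstacles near the LED plate.

```bash
cat >> h.py <<'E'
def go(x,y,z,yaw=None):
    "tool-frame shift (units) to a world target, and turn (units) that would follow"
    o=ctrl.get_obs(); T=R.from_rotvec(o['orientation']).as_matrix(); p=np.array(o['ee_pos'])
    cy=np.degrees(np.arctan2(T[1,0],T[0,0]))
    print('at',p.round(1),'yaw',round(cy,2),'tilt',T[2].round(4),'shift units',((T.T@(np.array([x,y,z])-p))/25).round(3),
      'turn', None if yaw is None else round(-((yaw-cy+90)%180-90)/5,3))
E
python3 - <<'E'
from h import *
d=cams.get_image('wrist'); print(np.array(d['mount']).round(3).tolist(),np.array(d['camera_matrix']).round(1).tolist())
go(633,91,240,106.9)
im,K,M=cam('top')
for y in (432,415,449):print(proj([[361,y,0],[394,y,0],[361,y,80]],K,M).round())
E
```

```text
[[0.0, -0.968, -0.251, 67.532], [1.0, -0.0, 0.001, -1.106], [-0.001, -0.251, 0.968, -162.692], [0.0, 0.0, 0.0, 1.0]] [[367.6, 0.0, 281.6], [0.0, 367.6, 205.4], [0.0, 0.0, 1.0]]
at [ 245.6 -574.7  222.7] yaw 23.13 tilt [ 1.e-04  0.e+00 -1.e+00] shift units [ 24.711 -18.4    -0.691] turn -16.754
[[156. 290.]
 [157. 277.]
 [147. 291.]]
[[163. 290.]
 [163. 277.]
 [154. 291.]]
[[150. 290.]
 [150. 277.]
 [140. 291.]]
```

View pics/top0.png

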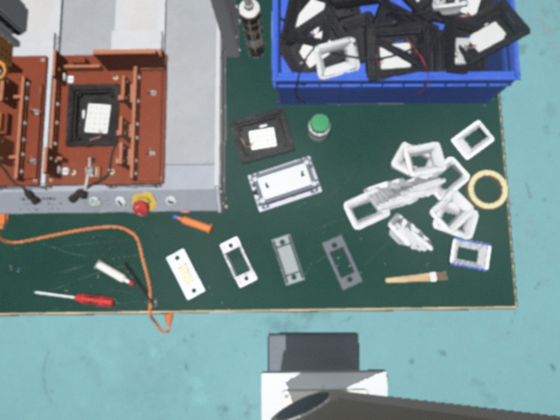

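The top view shows the cable at (150,290) lying flat and clear of the gripper body. I'm moving over the lamp.

move_arm(
  steps=[
    [[0.98,-0.73,0],0,0],
    [[0.98,-0.73,0],0,0],
    [[0.98,-0.73,0],0,0],
    [[0.98,-0.73,0],0,0],
    [[0.98,-0.73,0],0,0],
    [[0.98,-0.73,0],0,0],
    [[0.98,-0.73,0],0,0],
    [[0.98,-0.73,0],0,0],
    [[0.98,-0.73,0],0,0],
    [[0.98,-0.73,0],0,0],
    [[0.98,-0.73,0],0,0],
    [[0.98,-0.73,0],0,0],
    [[0.98,-0.73,0],0,0],
    [[0.98,-0.73,0],0,0],
    [[0.98,-0.73,0],0,0],
    [[0.98,-0.73,0],0,0],
    [[0.98,-0.73,0],0,0],
    [[0.98,-0.73,0],0,0],
    [[0.98,-0.73,0],0,0],
    [[0.98,-0.73,0],0,0],
  ],
)

```text
t: 2.67
ee_pos: [553.4, -45.1, 222.9]
orientation: [3.078, 0.63, 0.001]
ft_force: [-0.0, -0.1, -0.1]
width: 87.7
grasp_force: 0.0
```

move_arm(
  steps=[
    [[0.98,-0.73,0],0,0],
    [[0.98,-0.73,0],0,0],
    [[0.98,-0.73,0],0,0],
    [[0.98,-0.73,0],0,0],
    [[0.8,-0.7,0],-0.75,0],
    [[0,0,0],-1,0],
    [[0,0,0],-1,0],
    [[0,0,0],-1,0],
    [[0,0,0],-1,0],
    [[0,0,0],-1,0],
    [[0,0,0],-1,0],
    [[0,0,0],-1,0],
    [[0,0,0],-1,0],
    [[0,0,0],-1,0],
    [[0,0,0],-1,0],
    [[0,0,0],-1,0],
    [[0,0,0],-1,0],
    [[0,0,0],-1,0],
    [[0,0,0],-1,0],
    [[0,0,0],-1,0],
  ],
)

```text
t: 4.33
ee_pos: [625.7, 83.1, 222.7]
orientation: [-1.974, -2.444, 0.0]
ft_force: [-0.0, -0.5, 0.1]
width: 87.9
grasp_force: 0.0
```

move_arm(
  steps=[
    [[0,0,0],-1,0],
    [[0,0,0],0,0],
    [[0,0,0],0,0],
  ],
)

```text
t: 4.58
ee_pos: [625.7, 83.1, 222.7]
orientation: [1.875, 2.521, 0.0]
ft_force: [0.5, -0.3, -0.1]
width: 87.7
grasp_force: 0.0
```

Run:
```python
from h import *
im,K,M=cam('wrist'); save('w_lamp.png',im); np.savez('lamp1.npz',im=im,K=K,M=M)
o=ctrl.get_obs();print(o['t'],o['qpos'].round(2));go(633,91,222,106.9)
```

```text
4.6333 [ 0.11  0.43  1.62  0.    1.09 -0.18]
at [625.7  83.1 222.7] yaw 106.73 tilt [ 0.  0. -1.] shift units [0.221 0.37  0.029] turn -0.034
```

View pics/w_lamp.png

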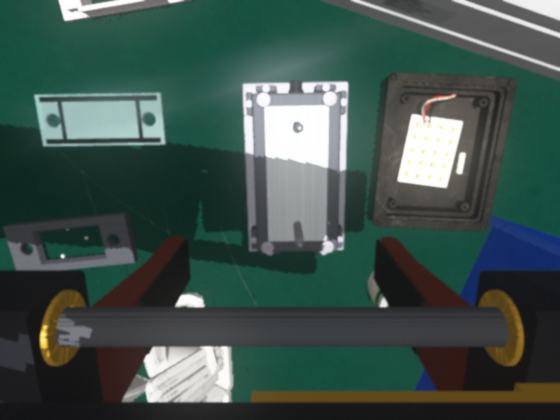

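The wrist view shows the deck at columns 245–348, rows 82–255, with studs near (297,127) and (299,225). I'll zoom in.

Run:
```python
from h import *
d=np.load('lamp1.npz');im=d['im'];K=d['K'];M=d['M']
c=im[75:265,235:360]; g=cv2.resize(c,None,fx=3.15,fy=3.15,interpolation=cv2.INTER_CUBIC); save('w_lampc.png',g)
# predicted
print(proj([[633,91,38]],K,M))
g=cv2.cvtColor(im,cv2.COLOR_RGB2GRAY).astype(int)
for r0,c0 in((118,286),(212,286)):print(g[r0:r0+26,c0:c0+26])
```

```text
[[292.36237501 178.60213037]]
[[255 255 254 254 254 254 254 254 254 254 254 254 254 254 254 255 255 255
  255 255 254 254 254 254 254 255]
 [255 255 254 254 254 254 254 254 254 254 254 254 254 254 254 255 255 255
  255 255 254 254 254 254 254 255]
 [255 255 254 254 254 254 254 254 253 252 251 251 253 254 254 255 255 255
  255 255 254 254 254 254 254 255]
 [255 255 255 254 254 254 254 252 243 232 225 227 237 248 253 254 255 255
  255 255 254 254 254 254 254 255]
 [255 255 254 254 254 254 253 241 204 174 163 167 187 219 243 252 254 255
  255 255 254 254 254 254 254 255]
 [255 255 254 254 254 254 249 219 162 141 144 149 157 174 207 239 252 254
  255 255 254 254 254 254 254 255]
 [255 255 255 254 254 253 245 199 147 141 146 152 157 161 172 204 239 252
  254 254 254 254 254 254 254 255]
 [255 255 255 254 254 253 241 188 145 143 150 159 168 174 173 175 206 243
  253 254 254 254 254 254 254 255]
 [255 255 255 254 254 253 236 178 145 144 151 169 194 209 201 181 183 231
  252 254 254 254 254 254 254 255]
 [255 255 255 254 254 252 233 174 145 143 152 182 220 234 229 199 180 226
  252 254 254 2
[... 3899 characters left out ...]
95 119 141
  147 148 147 148 146 146 145 146]
 [148 150 148 147 147 148 147 133 106  86  83  85  84  85  83  91 113 137
  148 148 146 149 147 146 145 146]
 [148 150 148 147 147 148 147 135 108  87  83  85  84  85  83  89 109 136
  146 147 147 146 147 145 146 146]
 [148 149 148 147 146 147 147 135 109  87  83  84  84  84  83  88 106 132
  145 147 146 147 147 146 145 146]
 [147 148 147 146 146 148 145 136 112  89  82  83  84  84  83  85 101 130
  144 147 147 147 146 146 146 146]
 [148 149 148 147 146 148 146 138 114  91  83  84  85  86  85  85  98 124
  140 145 147 147 147 145 145 145]
 [147 148 147 147 146 147 147 138 117  94  84  87  90  90  89  89  97 120
  139 145 146 147 147 144 144 145]]
```

View pics/w_lampc.png

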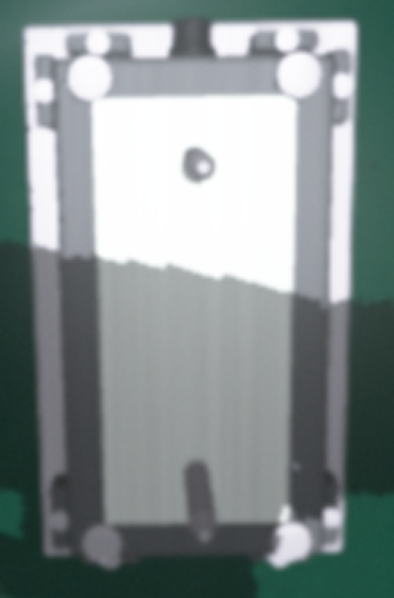

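The crop shows the upper stud almost end-on with its tip near (299,127.5). The lower stud's base is near (297,225) and its tip near (300,243).

```bash
cat >> h.py <<'E'
from scipy.optimize import least_squares
def fit2(pts,K,M,zs,free=('z',)):
    pass
E
python3 - <<'E'
from h import *
d=np.load('lamp1.npz');im=d['im'];K=d['K'];M=d['M']
t1,t2,b2=(299.2,127.5),(299.8,243.),(297,225.7)
for z in(38,96): print(z,toz([t1,t2,b2],K,M,z).round(1).tolist())
# deck outline by the white deck edges, nest etc: nest corners
A=toz([t1,t2],K,M,96); print(np.linalg.norm(A[0]-A[1]),A.mean(0),np.degrees(np.arctan2(*(A[0]-A[1])[1::-1])))
B=toz([b2],K,M,38); print('base2-tip2',B-A[1])
def pt(x,y,yaw):
    c=np.array([np.cos(yaw),np.sin(yaw)]);s=48*c
    P=np.array([[x+s[0],y+s[1],96],[x-s[0],y-s[1],96],[x-s[0],y-s[1],38]]);return P
f=least_squares(lambda v:(proj(pt(v[0],v[1],v[2]/100),K,M)-[t1,t2,b2]).ravel(),[633,91,187])
print(f.x[:2],np.degrees(f.x[2]/100),f.fun.round(2)); lx,ly,yw=f.x[0],f.x[1],f.x[2]/100
# overlay: model outline
g=cv2.resize(im,None,fx=3,fy=3)
u=np.array([np.cos(yw),np.sin(yw)]);v=np.array([-u[1],u[0]])
for a,b,z in((88,52,0),(77,41,38)):
    q=proj([[*(np.array([lx,ly])+i*a*u+j*b*v),z] for i,j in((1,1),(1,-1),(-1,-1),(-1,1))],K,M)
    cv2.polylines(g,[np.int32(q*3+1)],1,(255,0,0),1); print(a,q.round().tolist())
for p in proj([[*(np.array([lx,ly])+i*48*u),z] for i in(1,-1) for z in(38,96)],K,M): cv2.circle(g,tuple(np.int32(p*3+1)),4,(255,0,255),1)
save('ov.png',g[210:800,690:1090])
E
```

```text
38 [[624.9, 138.6, 38.0], [659.5, 30.6, 38.0], [651.4, 47.1, 38.0]]
96 [[621.6, 140.4, 96.0], [650.4, 50.4, 96.0], [643.6, 64.2, 96.0]]
94.51448470006845 [635.99234347  95.37381316  96.        ] 107.73449802398818
base2-tip2 [[  0.97030153  -3.23593136 -58.        ]]
[636.19772472  94.69157734] 107.7203956817624 [-0.   -0.04 -0.02  1.64  0.02 -1.85]
88 [[242.0, 83.0], [347.0, 81.0], [343.0, 247.0], [249.0, 249.0]]
77 [[251.0, 93.0], [342.0, 91.0], [338.0, 251.0], [257.0, 252.0]]
```

View pics/ov.png

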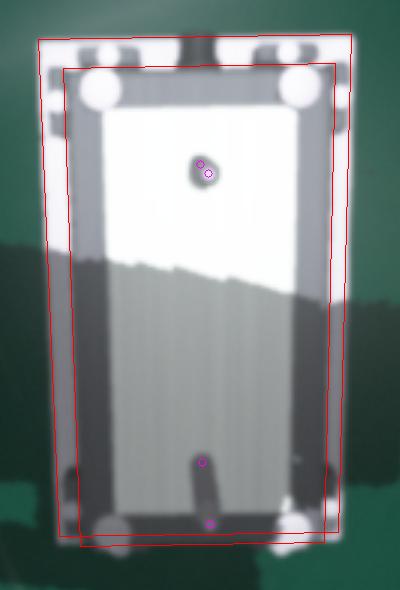

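The overlay fits to about 1–2 px: lamp centre ≈ (636.3, 94.3), yaw ≈ 107.7°. Next is the LED plate.

Run:
```python
from h import *
go(402,353,200,27.3)
```

```text
at [625.7  83.1 222.7] yaw 106.73 tilt [ 0.  0. -1.] shift units [12.917 -5.462  0.908] turn 15.886
```

move_arm(
  steps=[
    [[0,-0.91,0],0,0],
    [[0,-0.91,0],0,0],
    [[0,-0.91,0],0,0],
    [[0,-0.91,0],0,0],
    [[0,-0.91,0],0,0],
    [[0,-0.91,0],0,0],
    [[0.98,0,0.07],0,0],
    [[0.98,0,0.07],0,0],
    [[0.98,0,0.07],0,0],
    [[0.98,0,0.07],0,0],
    [[0.98,0,0.07],0,0],
    [[0.98,0,0.07],0,0],
    [[0.98,0,0.07],0,0],
    [[0.98,0,0.07],0,0],
    [[0.98,0,0.07],0,0],
    [[0.98,0,0.07],0,0],
    [[0.98,0,0.07],0,0],
    [[0.98,0,0.07],0,0],
    [[0.98,0,0.07],0,0],
    [[0.2,0,0],0.9,0],
  ],
)

```text
t: 6.3
ee_pos: [400.4, 355.8, 199.9]
orientation: [-1.969, -2.448, -0.002]
ft_force: [0.5, -0.3, 1.0]
width: 87.7
grasp_force: 0.0
```

move_arm(
  steps=[
    [[0,0,0],1,0],
    [[0,0,0],1,0],
    [[0,0,0],1,0],
    [[0,0,0],1,0],
    [[0,0,0],1,0],
    [[0,0,0],1,0],
    [[0,0,0],1,0],
    [[0,0,0],1,0],
    [[0,0,0],1,0],
    [[0,0,0],1,0],
    [[0,0,0],1,0],
    [[0,0,0],1,0],
    [[0,0,0],1,0],
    [[0,0,0],1,0],
    [[0,0,0],1,0],
    [[0,0,0],0,0],
    [[0,0,0],0,0],
  ],
)

```text
t: 7.72
ee_pos: [401.2, 353.0, 200.0]
orientation: [-3.052, -0.745, -0.0]
ft_force: [-0.2, -0.2, 0.8]
width: 87.6
grasp_force: 0.0
```

```bash
cat >> h.py <<'E'
def look(thing,ztop,tag):
    im,K,M=cam('wrist'); save(tag+'.png',im); np.savez(tag+'.npz',im=im,K=K,M=M)
    for r in cams.cut_out('wrist',thing)[:2]:
        if r['p']<.2: continue
        m=r['pixels'].astype(np.uint8); ys,xs=np.nonzero(m)
        P=toz(np.c_[xs,ys],K,M,ztop)[:,:2].astype(np.float32)
        (cx,cy),(w,h),a=cv2.minAreaRect(P)
        print(thing,round(r['p'],2),np.round(r['rect']),'ctr',round(cx,1),round(cy,1),'wh',round(w,1),round(h,1),'ang',round(a,2))
    return im,K,M
def holes(tag,px,ztop,thr,dark=True,rad=9):
    "refine hole centres: centroid of dark blob near each pixel guess; world at ztop"
    d=np.load(tag+'.npz'); g=cv2.cvtColor(d['im'],cv2.COLOR_RGB2GRAY); out=[]
    for c,r in px:
        m=(g<thr if dark else g>thr).astype(np.uint8); n,l,s,ce=cv2.connectedComponentsWithStats(m[r-rad*2:r+rad*2,c-rad*2:c+rad*2])
        k=min(range(1,n),key=lambda i:np.hypot(*(ce[i]-rad*2))); out.append(ce[k]+[c-rad*2,r-rad*2]); print(out[-1].round(2),s[k])
    W=toz(out,d['K'],d['M'],ztop); e=W[0]-W[1]
    print('ctr',W.mean(0).round(2),'sep',np.linalg.norm(e).round(2),'ang',np.degrees(np.arctan2(e[1],e[0])).round(2)%180)
E
python3 - <<'E'
from h import *
look('led_plate',8,'led'); print(ctrl.get_obs()['t'],ctrl.get_obs()['qpos'].round(2)); go(402,353,200,27.3)
E
```

```text
led_plate 0.8 [281. 179.  54. 129.] ctr 399.8 355.6 wh 126.0 51.8 ang 28.01
7.8167 [ 0.7   0.32  1.85 -0.    0.97  1.79]
at [401.2 353.  200. ] yaw 27.48 tilt [ 1.e-04  0.e+00 -1.e+00] shift units [ 0.03   0.014 -0.001] turn 0.035
```

View pics/led.png

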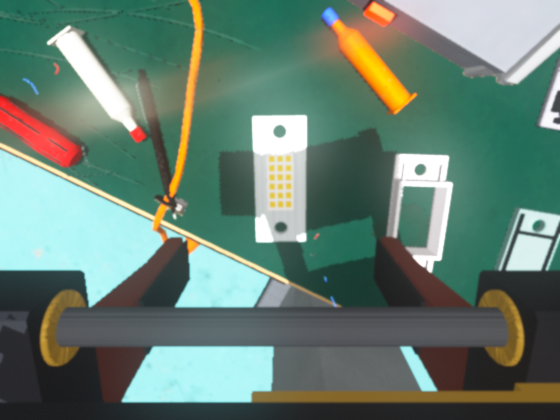

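The LED plate is well in view, with holes at (279,131) and (280,226).

Run:
```python
from h import *
for t in(90,110):holes('led',[(279,131),(280,226)],8,t)
go(400.2,355,100,28)
```

```text
Traceback (most recent call last):
  File "h.py", line 44, in holes
    k=min(range(1,n),key=lambda i:np.hypot(*(ce[i]-rad*2))); out.append(ce[k]+[c-rad*2,r-rad*2]); print(out[-1].round(2),s[k])
ValueError: min() iterable argument is empty
```

```bash
sed -i 's/m=(g<thr if dark else g>thr).astype(np.uint8); n,l,s,ce=cv2.connectedComponentsWithStats(m\[\(.*\)\])$/w=g[\1]; q=g[r-2:r+3,c-2:c+3]; lo=np.median(q); ring=np.median(w); n,l,s,ce=cv2.connectedComponentsWithStats((abs(w-lo)<abs(ring-lo)*.5).astype(np.uint8))/; s/cv2.COLOR_RGB2GRAY); out/cv2.COLOR_RGB2GRAY).astype(float); out/; s/def holes(tag,px,ztop,thr,dark=True,rad=9)/def holes(tag,px,ztop,rad=6)/' h.py
python3 - <<'E'
from h import *
holes('led',[(279,131),(280,226)],8)
go(400.2,355,100,28)
E
```

```text
[279.22 130.87] [  7   6  12  13 116]
[280.44 226.83] [  7   8  12  11 100]
ctr [400.56 355.72   8.  ] sep 95.35 ang 28.11
at [401.2 353.  200. ] yaw 27.48 tilt [ 1.e-04  0.e+00 -1.e+00] shift units [ 3.000e-03 -9.000e-02  3.999e+00] turn -0.105
```

move_arm(
  steps=[
    [[0.03,-0.11,1],-0.12,0],
    [[0,0,1],0,0],
    [[0,0,1],0,0],
    [[0,0,1],0,0],
    [[0,0,0],0,0],
  ],
)

```text
t: 8.23
ee_pos: [398.2, 353.8, 96.0]
orientation: [3.045, 0.761, -0.01]
ft_force: [-0.2, -1.1, 0.0]
width: 88.0
grasp_force: 0.0
```

Run:
```python
from h import *
im,K,M=look('led_plate',8,'led2')
d=np.load('led.npz'); p=proj(toz([[279.22,130.87],[280.44,226.83]],d['K'],d['M'],8),K,M).round().astype(int);print(p)
holes('led2',p.tolist(),8,9)
go(400.56,355.72,3,28.1)
```

```text
led_plate 0.66 [284. 200.  73. 173.] ctr 400.0 355.3 wh 124.2 50.8 ang 28.05
[[282 135]
 [282 266]]
[281.81 134.93] [  9   9  19  19 268]
[282.   265.66] [ 10  12  17  12 166]
ctr [400.81 355.91   8.  ] sep 94.87 ang 28.15
at [400.2 355.5  99.6] yaw 28.02 tilt [-1.9e-03  4.0e-04 -1.0e+00] shift units [ 0.025 -0.004  3.866] turn -0.015
```

move_arm(
  steps=[
    [[0.02,0,1],0,0],
    [[0,0,1],0,0],
    [[0,0,1],0,0],
    [[0,0,0.8],0,0],
    [[0,0,0.1],0,0],
    [[0,0,0],0,0],
    [[0,0,0],0,1],
    [[0,0,0],0,1],
    [[0,0,0],0,1],
    [[0,0,0],0,1],
    [[0,0,0],0,1],
    [[0,0,0],0,1],
    [[0,0,0],0,1],
    [[0,0,0],0,1],
    [[0,0,0],0,1],
  ],
)

```text
t: 9.58
ee_pos: [401.2, 356.1, 2.8]
orientation: [-3.048, -0.76, -0.001]
ft_force: [-0.7, -0.6, 6.4]
width: 49.7
grasp_force: 30.0
```

move_arm(
  steps=[
    [[0,0,-0.5],0,1],
    [[0,0,-1],0,1],
    [[0,0,-1],0,1],
    [[0,0,-1],0,1],
    [[0,0,-1],0,1],
    [[0,0,-1],0,1],
    [[0,0,-1],0,1],
    [[-0.36,0.98,0],0,1],
    [[-0.36,0.98,0],0,1],
    [[-0.36,0.98,0],0,1],
    [[-0.36,0.98,0],0,1],
    [[-0.36,0.98,0],0,1],
    [[-0.36,0.98,0],0,1],
    [[-0.36,0.98,0],0,1],
    [[-0.36,0.98,0],0,1],
    [[0.89,0.84,0],0,1],
    [[0.89,0.84,0],0,1],
    [[0.89,0.84,0],0,1],
    [[0.89,0.84,0],0,1],
    [[0.89,0.84,0],0,1],
  ],
)

```text
t: 11.25
ee_pos: [577.8, 107.8, 165.4]
orientation: [-3.048, -0.759, 0.0]
ft_force: [0.5, 1.0, -0.9]
width: 49.6
grasp_force: 30.0
```

move_arm(
  steps=[
    [[0.89,0.84,0],0,1],
    [[0.89,0.84,0],0,1],
    [[0,0,0],-0.9,1],
    [[0,0,0],-1,1],
    [[0,0,0],-1,1],
    [[0,0,0],-1,1],
    [[0,0,0],-1,1],
    [[0,0,0],-1,1],
    [[0,0,0],-1,1],
    [[0,0,0],-1,1],
    [[0,0,0],-1,1],
    [[0,0,0],-1,1],
    [[0,0,0],-1,1],
    [[0,0,0],-1,1],
    [[0,0,0],-1,1],
    [[0,0,0],-1,1],
    [[0,0,0],-1,1],
    [[0,0,0],-1,1],
    [[0,0,0],0,1],
    [[0,0,0],0,1],
  ],
)

```text
t: 12.92
ee_pos: [635.5, 92.4, 165.1]
orientation: [-1.861, -2.531, 0.0]
ft_force: [0.1, 0.2, -3.2]
width: 49.2
grasp_force: 30.0
```

Run:
```python
from h import *
im,K,M=cam('wrist'); save('held1.png',im); np.savez('held1.npz',im=im,K=K,M=M)
print(ctrl.get_obs()['t'],ctrl.get_obs()['width']);go(636.3,94.3,160,107.7)
u=np.array([np.cos(np.radians(107.7)),np.sin(np.radians(107.7))])
print(proj([[*(np.array([636.3,94.3])+s*48*u),96] for s in(1,-1)],K,M))
```

```text
12.9667 49.41381133774023
at [635.7  92.4 165.1] yaw 107.33 tilt [ 1.e-04 -2.e-04 -1.e+00] shift units [0.066 0.048 0.206] turn -0.074
[[284.74566984 142.3892627 ]
 [285.31758947 283.16376918]]
```

View pics/held1.png

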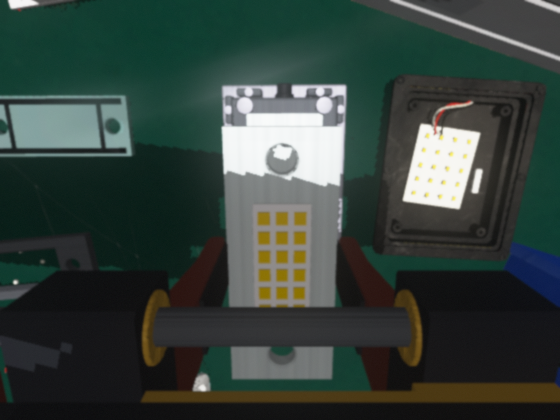

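The held plate sits square in the fingers, with its front hole at (282.5,158).

```bash
python3 - <<'E'
from h import *
d=np.load('held1.npz');im,K,M=d['im'],d['K'],d['M']
W=toz([[282.5,158.3]],K,M,170.3)[0]; u=np.array([np.cos(np.radians(107.33)),np.sin(np.radians(107.33))])
t=W[:2]-[635.7,92.4]; print('hole tool x',t@u,'y',t@np.array([u[1],-u[0]]))
lw=np.load('lamp1.npz')
for p in [(299.2,127.5),(299.8,244.5)]: print(toz([p],lw['K'],lw['M'],96).round(1))
E
# stop
```

```text
hole tool x 49.15643500037628 y -0.6496790750134824
[[621.6 140.4  96. ]]
[[650.8  49.1  96. ]]
```

move_arm(
  steps=[
    [[0.08,0.05,0.9],-0.07,1],
    [[0,0,0.9],0,1],
    [[0,0,0.6],0,1],
    [[0,0,0],0,1],
    [[0,0,0],0,1],
  ],
)

```text
t: 13.38
ee_pos: [635.9, 94.6, 104.4]
orientation: [-1.851, -2.537, 0.002]
ft_force: [0.9, -0.1, -0.3]
width: 49.4
grasp_force: 30.0
```

Run:
```python
from h import *
im,K,M=cam('wrist'); np.savez('held2.npz',im=im,K=K,M=M)
s,Ks,Ms=cam('side')
a=cv2.resize(im[90:380,230:340],(303,800))[:600]; b=cv2.resize(s[170:270,215:305],(540,600),interpolation=cv2.INTER_CUBIC); a=cv2.resize(im[90:390,220:345],(250,600),interpolation=cv2.INTER_CUBIC)
save('held2c.png',np.hstack([a,b])); go(636.3,94.3,105,107.7)
```

```text
at [637.3  94.8 106. ] yaw 107.79 tilt [-3.0e-04  1.5e-03 -1.0e+00] shift units [-0.006 -0.042  0.041] turn 0.017
```

View pics/held2c.png

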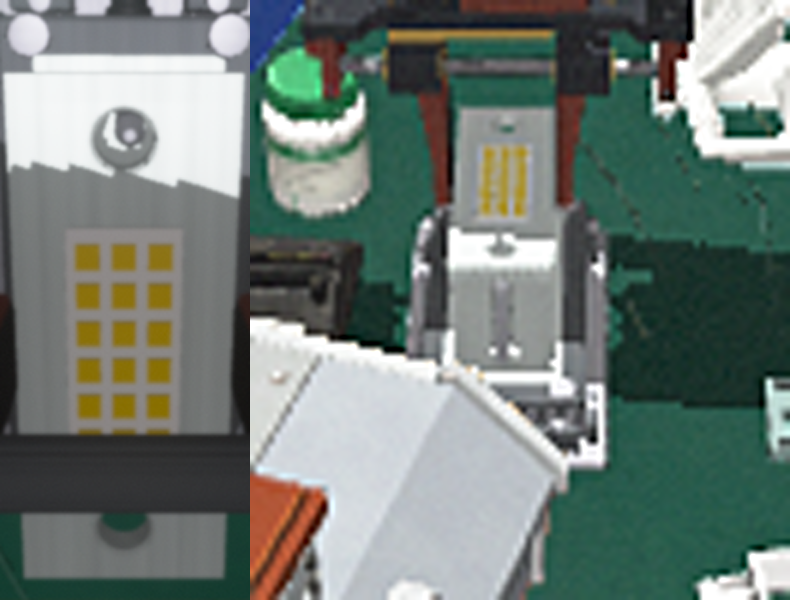

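The wrist crop shows the stud tip inside the front hole, at raw ≈(284.5,156) against the hole centre ≈(282,159).

```bash
cat >> h.py <<'E'
def intool(px,K,M,z,x,y,yaw):
    a=np.radians(yaw);u=np.array([np.cos(a),np.sin(a)]);t=toz([px],K,M,z)[0,:2]-[x,y];return (t@u).round(2),(t@np.array([u[1],-u[0]])).round(2)
E
python3 - <<'E'
from h import *
d=np.load('held2.npz');im,K,M=d['im'],d['K'],d['M']
a=(637.3,94.8,107.79)
print('tip',intool((284.5,156),K,M,96,*a),'hole',intool((282,159),K,M,111,*a),'backhole',intool((282,353.5),K,M,111,*a))
g=im[145:175,266:300]; print(cv2.cvtColor(g,cv2.COLOR_RGB2GRAY))
E
```

```text
tip (np.float64(48.72), np.float64(-0.96)) hole (np.float64(49.26), np.float64(-2.1)) backhole (np.float64(-46.05), np.float64(-2.11))
[[244 244 244 ... 243 243 243]
 [244 243 243 ... 243 243 242]
 [243 242 239 ... 242 242 243]
 ...
 [239 238 235 ... 238 238 239]
 [236 237 237 ... 238 238 239]
 [220 227 233 ... 238 238 239]]
```

move_arm(
  steps=[
    [[-0.02,0.04,0],0,1],
    [[0,0,0.3],0,1],
    [[0,0,0.4],0,1],
    [[0,0,0.4],0,1],
    [[0,0,0],0,1],
  ],
)

```text
t: 13.9
ee_pos: [635.8, 94.3, 74.8]
orientation: [-1.849, -2.537, 0.004]
ft_force: [-0.9, 0.1, -2.2]
width: 49.9
grasp_force: 30.0
```

move_arm(
  steps=[
    [[0,0,0.5],0,1],
    [[0,0,0.5],0,1],
    [[0,0,0.3],0,1],
    [[0,0,0.05],0,1],
    [[0,0,0],0,1],
    [[0,0,0],0,1],
  ],
)

```text
t: 14.4
ee_pos: [637.7, 94.5, 43.6]
orientation: [-1.85, -2.539, 0.0]
ft_force: [-0.5, 0.9, -1.9]
width: 49.5
grasp_force: 30.0
```

move_arm(
  steps=[
    [[0,0,0.1],0,1],
    [[0,0,0],0,1],
    [[0,0,0],0,0.2],
    [[0,0,0],0,0.2],
    [[0,0,0],0,0.2],
    [[0,0,0],0,0.2],
    [[0,0,-0.5],0,0.2],
    [[0,0,-1],0,0.2],
    [[0,0,-1],0,0.2],
    [[0,0,-1],0,0.2],
    [[0,0,-1],0,0.2],
    [[0,0,-1],0,0],
    [[0,0,-0.5],0,0],
    [[0,0,0],0,0],
  ],
)

```text
t: 15.57
ee_pos: [639.6, 94.8, 195.3]
orientation: [1.847, 2.535, 0.007]
ft_force: [0.5, 0.3, 0.0]
width: 86.1
grasp_force: 0.0
```

Run:
```python
from h import *
im,K,M=cam('wrist'); save('p1.png',im); np.savez('p1.npz',im=im,K=K,M=M); print(ctrl.get_obs()['t'])
s,Ks,Ms=cam('side')
b=cv2.resize(s[170:270,215:305],(540,600),interpolation=cv2.INTER_CUBIC); a=cv2.resize(im[75:275,230:345],(345,600),interpolation=cv2.INTER_CUBIC)
save('p1c.png',np.hstack([a,b])[:,:800]); go(432,217,190,25)
```

```text
15.6167
at [637.4  94.4 191.2] yaw 107.83 tilt [-1.e-04  4.e-04 -1.e+00] shift units [ 7.183 -6.32   0.045] turn 16.566
```

View pics/p1c.png

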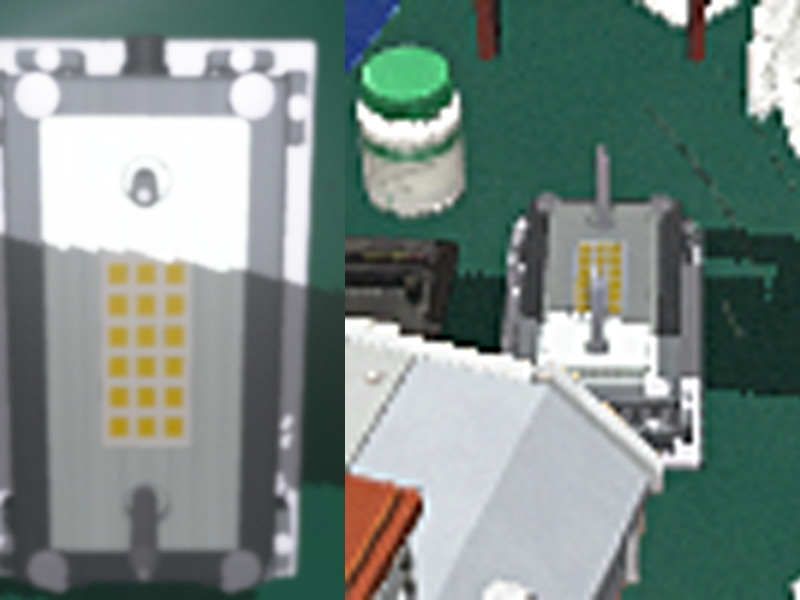

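The LED plate is seated flat over both studs. Reflector next.

move_arm(
  steps=[
    [[0,-0.9,0],0,0],
    [[0,-0.9,0],0,0],
    [[0,-0.9,0],0,0],
    [[0,-0.9,0],0,0],
    [[0.9,-0.9,0],0,0],
    [[0.9,-0.9,0],0,0],
    [[0.9,-0.92,0],0,0],
    [[0.9,0,0],0,0],
    [[0.9,0,0],0,0],
    [[0.9,0,0],0,0],
    [[0.9,0,0],0,0],
    [[0.88,0,0],0.57,0],
    [[0,0,0],1,0],
    [[0,0,0],1,0],
    [[0,0,0],1,0],
    [[0,0,0],1,0],
    [[0,0,0],1,0],
    [[0,0,0],1,0],
    [[0,0,0],1,0],
    [[0,0,0],1,0],
  ],
)

```text
t: 17.33
ee_pos: [430.9, 216.4, 189.3]
orientation: [-2.653, -1.682, 0.006]
ft_force: [0.1, -0.2, 0.8]
width: 87.9
grasp_force: 0.0
```

move_arm(
  steps=[
    [[0,0,0],1,0],
    [[0,0,0],1,0],
    [[0,0,0],1,0],
    [[0,0,0],1,0],
    [[0,0,0],1,0],
    [[0,0,0],1,0],
    [[0,0,0],1,0],
    [[0,0,0],1,0],
    [[0,0,0],0,0],
    [[0,0,0],0,0],
  ],
)

```text
t: 18.17
ee_pos: [431.3, 216.6, 189.8]
orientation: [3.066, 0.683, -0.004]
ft_force: [-0.2, 0.7, -0.1]
width: 88.1
grasp_force: 0.0
```

Run:
```python
from h import *
im,K,M=look('reflector',5,'ref')
g=im[60:300,180:380]; save('refc.png',cv2.resize(g,None,fx=2.5,fy=2.5,interpolation=cv2.INTER_CUBIC));go(432,217,190,25); print(ctrl.get_obs()['t'])
```

```text
reflector 0.88 [280. 180.  56. 130.] ctr 430.0 218.5 wh 124.4 52.5 ang 24.46
at [431.7 216.7 190.4] yaw 25.12 tilt [-0.0017  0.     -1.    ] shift units [ 0.016 -0.005  0.014] turn 0.024
18.2667
```

View pics/refc.png

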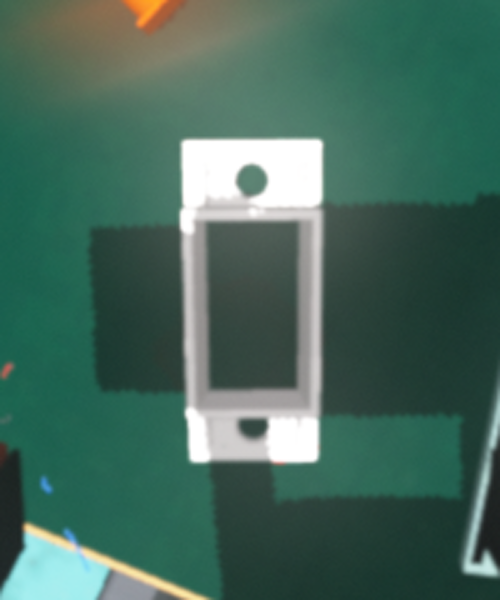

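The reflector's front hole is at raw (280.8,132). Its rear hole is partly hidden, near (281.2,229.5).

Run:
```python
from h import *
d=np.load('ref.npz');W=toz([(280.8,132),(281.2,229.5)],d['K'],d['M'],5);e=W[0]-W[1]
print(W.mean(0),np.linalg.norm(e),np.degrees(np.arctan2(e[1],e[0])))
c=W.mean(0);go(c[0],c[1],100,24.7)
```

```text
[430.25597654 217.74770099   5.        ] 95.21562002005697 25.34859943451555
at [431.7 216.7 190.4] yaw 25.12 tilt [-0.0017  0.     -1.    ] shift units [-0.029 -0.062  3.614] turn 0.084
```

move_arm(
  steps=[
    [[-0.03,-0.06,0.9],0,0],
    [[0,0,0.9],0,0],
    [[0,0,0.9],0,0],
    [[0,0,0.9],0,0],
    [[0,0,0],0,0],
    [[0,0,0],0,0],
  ],
)

```text
t: 18.77
ee_pos: [430.0, 217.6, 100.4]
orientation: [3.066, 0.681, -0.005]
ft_force: [0.1, -0.3, -0.3]
width: 87.9
grasp_force: 0.0
```

Run:
```python
from h import *
im,K,M=look('reflector',5,'ref2')
d=np.load('ref.npz'); p=proj(toz([[280.8,132],[281.2,229.5]],d['K'],d['M'],5),K,M).round().astype(int).tolist();print(p)
holes('ref2',p,5,9); go(430.25,217.7,6,25)
# line of holes vs front foot edge
g=cv2.cvtColor(im,cv2.COLOR_RGB2GRAY); print([ (r,np.nonzero(g[r,230:335]>200)[0][[0,-1]]+230) for r in range(p[0][1]-16,p[0][1]+10,4)])
```

```text
[[283, 139], [283, 266]]
[281.92 138.08] [  9   9  17  17 228]
[281.98 268.2 ] [10 17 15  8 94]
ctr [429.37 218.12   5.  ] sep 97.49 ang 25.09
at [431.5 218.3 102. ] yaw 25.02 tilt [ 0.001 -0.    -1.   ] shift units [-5.800e-02  1.000e-03  3.841e+00] turn 0.004
[(123, array([245, 319])), (127, array([245, 319])), (131, array([245, 319])), (135, array([245, 319])), (139, array([245, 319])), (143, array([245, 319])), (147, array([247, 319]))]
```

move_arm(
  steps=[
    [[-0.04,0,1],0,0],
    [[0,0,1],0,0],
    [[0,0,1],0,0],
    [[0,0,0.8],0,0],
    [[0,0,0.06],0,0],
    [[0,0,0],0,0],
    [[0,0,0],0,1],
    [[0,0,0],0,1],
    [[0,0,0],0,1],
    [[0,0,0],0,1],
    [[0,0,0],0,1],
    [[0,0,0],0,1],
    [[0,0,0],0,1],
    [[0,0,0],0,1],
  ],
)

```text
t: 20.03
ee_pos: [430.2, 217.7, 5.0]
orientation: [-3.067, -0.68, -0.001]
ft_force: [-0.7, -1.0, 6.1]
width: 49.7
grasp_force: 30.0
```

Run:
```python
from h import *
go(637.4,94.4,160,107.8)
```

```text
at [430.2 217.7   5. ] yaw 25.0 tilt [ 4.e-04  0.e+00 -1.e+00] shift units [ 5.432  7.972 -6.196] turn -16.561
```

move_arm(
  steps=[
    [[0,0,-0.4],0,1],
    [[0,0,-1],0,1],
    [[0,0,-1],0,1],
    [[0,0,-1],0,1],
    [[0,0,-1],0,1],
    [[0,0,-1],0,1],
    [[0,0,-0.8],0,1],
    [[0,0.9,0],0,1],
    [[0,0.9,0],0,1],
    [[0,0.9,0],0,1],
    [[0.6,0.9,0],0,1],
    [[0.7,0.9,0],0,1],
    [[0.7,0.9,0],0,1],
    [[0.7,0.9,0],0,1],
    [[0.7,0.9,0],0,1],
    [[0.7,0.77,0],0,1],
    [[0.7,0,0],0,1],
    [[0.63,0,0],-0.56,1],
    [[0,0,0],-1,1],
    [[0,0,0],-1,1],
  ],
)

```text
t: 21.7
ee_pos: [637.6, 94.4, 159.8]
orientation: [-2.97, -1.023, 0.0]
ft_force: [-0.3, 0.5, -1.4]
width: 49.9
grasp_force: 30.0
```

move_arm(
  steps=[
    [[0,0,0],-1,1],
    [[0,0,0],-1,1],
    [[0,0,0],-1,1],
    [[0,0,0],-1,1],
    [[0,0,0],-1,1],
    [[0,0,0],-1,1],
    [[0,0,0],-1,1],
    [[0,0,0],-1,1],
    [[0,0,0],-1,1],
    [[0,0,0],-1,1],
    [[0,0,0],-1,1],
    [[0,0,0],-1,1],
    [[0,0,0],-1,1],
    [[0,0,0],-1,1],
    [[0,0,1],0,1],
    [[0,0,0.9],0,1],
    [[0,0,0],0,1],
    [[0,0,0],0,1],
  ],
)

```text
t: 23.2
ee_pos: [636.0, 94.2, 111.5]
orientation: [-1.85, -2.536, 0.003]
ft_force: [0.1, -0.2, -0.5]
width: 49.7
grasp_force: 30.0
```

Run:
```python
from h import *
im,K,M=cam('wrist'); np.savez('held3.npz',im=im,K=K,M=M)
save('held3c.png',cv2.resize(im[90:390,210:350],(280,600),interpolation=cv2.INTER_CUBIC)); go(637.4,94.4,110,107.8);print(ctrl.get_obs()['width'])
```

```text
at [637.1  94.4 112.7] yaw 107.78 tilt [ 1.e-04 -5.e-04 -1.e+00] shift units [-0.002  0.012  0.108] turn -0.004
49.72708818533716
```

View pics/held3c.png

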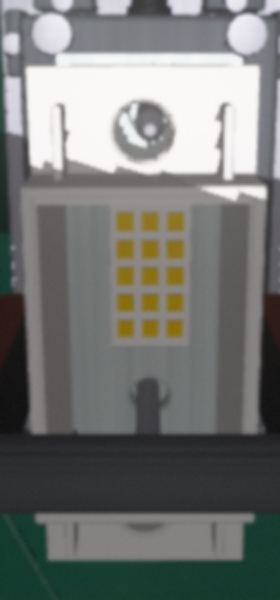

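Through the reflector's front hole (centre raw (282,155.5)) the stud tip shows at raw (285.5,155).

Run:
```python
from h import *
d=np.load('held3.npz');im,K,M=d['im'],d['K'],d['M'];a=(637.1,94.4,107.78)
print('tip',intool((285.5,155),K,M,96,*a),'hole',intool((282,155.5),K,M,112.7,*a))
```

```text
tip (np.float64(48.26), np.float64(-0.18)) hole (np.float64(50.01), np.float64(-1.83))
```

move_arm(
  steps=[
    [[-0.05,0.06,0],0,1],
    [[0,0,0.4],0,1],
    [[0,0,0.4],0,1],
    [[0,0,0.4],0,1],
    [[0,0,0],0,1],
    [[0,0,0],0,1],
  ],
)

```text
t: 23.75
ee_pos: [638.2, 93.5, 81.0]
orientation: [-1.85, -2.537, 0.002]
ft_force: [-0.4, -0.3, -0.0]
width: 49.5
grasp_force: 30.0
```

move_arm(
  steps=[
    [[0,0,0.4],0,1],
    [[0,0,0.4],0,1],
    [[0,0,0.3],0,1],
    [[0,0,0],0,1],
    [[0,0,0],0,1],
  ],
)

```text
t: 24.17
ee_pos: [638.5, 93.6, 53.8]
orientation: [-1.851, -2.537, 0.002]
ft_force: [-0.4, -0.1, 0.1]
width: 49.7
grasp_force: 30.0
```

move_arm(
  steps=[
    [[0,0,0.08],0,1],
    [[0,0,0],0,1],
    [[0,0,0],0,0.2],
    [[0,0,0],0,0.2],
    [[0,0,0],0,0.2],
    [[0,0,0],0,0.2],
    [[0,0,-0.5],0,0.2],
    [[0,0,-1],0,0.2],
    [[0,0,-1],0,0.2],
    [[0,0,-1],0,0.2],
    [[0,0,-1],0,0.2],
    [[0,0,-1],0,0],
    [[0,0,0],0,0],
    [[0,0,0],0,0],
  ],
)

```text
t: 25.33
ee_pos: [640.1, 93.8, 192.8]
orientation: [1.849, 2.536, 0.005]
ft_force: [0.6, 0.1, 0.1]
width: 86.1
grasp_force: 0.0
```

Run:
```python
from h import *
for n,z in(('reflector',51),):
    im,K,M=look(n,z,'p2')
o=ctrl.get_obs();print(o['t'],o['width']);go(437,87,190,17.5)
```

```text
reflector 0.84 [278. 190.  64. 143.] ctr 637.6 94.7 wh 52.9 124.0 ang 18.01
25.4333 87.69162070258294
at [638.4  93.5 189.9] yaw 107.79 tilt [ 1.e-04 -8.e-04 -1.e+00] shift units [ 2.213e+00 -7.751e+00  2.000e-03] turn -17.943
```

move_arm(
  steps=[
    [[0.25,-0.86,0],0,0],
    [[0.25,-0.86,0],0,0],
    [[0.25,-0.86,0],0,0],
    [[0.25,-0.86,0],0,0],
    [[0.25,-0.86,0],0,0],
    [[0.25,-0.86,0],0,0],
    [[0.25,-0.86,0],0,0],
    [[0.25,-0.86,0],0,0],
    [[0.25,-0.86,0],0,0],
    [[0,0,0],1,0],
    [[0,0,0],1,0],
    [[0,0,0],1,0],
    [[0,0,0],1,0],
    [[0,0,0],1,0],
    [[0,0,0],1,0],
    [[0,0,0],1,0],
    [[0,0,0],1,0],
    [[0,0,0],1,0],
    [[0,0,0],1,0],
    [[0,0,0],1,0],
  ],
)

```text
t: 27.1
ee_pos: [436.5, 87.9, 188.9]
orientation: [-2.816, -1.39, 0.004]
ft_force: [-0.6, -0.2, -0.5]
width: 87.8
grasp_force: 0.0
```

move_arm(
  steps=[
    [[0,0,0],1,0],
    [[0,0,0],1,0],
    [[0,0,0],1,0],
    [[0,0,0],1,0],
    [[0,0,0],1,0],
    [[0,0,0],1,0],
    [[0,0,0],1,0],
    [[0,0,0],0,0],
    [[0,0,0],0,0],
  ],
)

```text
t: 27.85
ee_pos: [436.8, 87.9, 189.3]
orientation: [3.103, 0.49, -0.003]
ft_force: [-0.6, 1.0, 0.4]
width: 88.0
grasp_force: 0.0
```

Run:
```python
from h import *
im,K,M=look('glass',8,'gl')
go(437,87,100,17.5)
g=cv2.cvtColor(im,cv2.COLOR_RGB2GRAY); c=g[70:285,200:360]
h=cv2.HoughCircles(cv2.resize(c,None,fx=4,fy=4,interpolation=cv2.INTER_CUBIC),cv2.HOUGH_GRADIENT,1,100,param1=80,param2=18,minRadius=17,maxRadius=34)
if h is not None:
  for x,y,r in h[0][:6]:print(round(x/4+200,1),round(y/4+70,1),round(r/4,1))
u=np.array([np.cos(np.radians(17.6)),np.sin(np.radians(17.6))])
```

```text
glass 0.59 [281. 182.  62. 128.] ctr 434.0 87.9 wh 125.2 51.1 ang 17.63
at [437.1  88.  189.6] yaw 17.92 tilt [-1.3e-03 -2.0e-04 -1.0e+00] shift units [-0.012  0.036  3.586] turn 0.084
282.4 134.1 6.9
281.6 233.4 5.9
```

```bash
cat >> h.py <<'E'
def hough(im,K,M,z,box,s):
    c0,r0,c1,r1=box; c=cv2.resize(cv2.cvtColor(im,cv2.COLOR_RGB2GRAY)[r0:r1,c0:c1],None,fx=4,fy=4,interpolation=cv2.INTER_CUBIC)
    h=cv2.HoughCircles(c,cv2.HOUGH_GRADIENT,1,100,param1=80,param2=18,minRadius=int(18*s),maxRadius=int(32*s))
    P=[(x/4+c0,y/4+r0) for x,y,r in (h[0][:4] if h is not None else [])]
    P.sort(key=lambda p:p[1]); W=toz(P,K,M,z)
    print(np.round(P,1).tolist(),W.round(1).tolist())
    if len(P)>=2:
        e=W[0]-W[-1];print('ctr',((W[0]+W[-1])/2).round(2),'sep',np.linalg.norm(e).round(2),'ang',np.degrees(np.arctan2(e[1],e[0])).round(2))
E
python3 - <<'E'
from h import *
d=np.load('gl.npz');hough(d['im'],d['K'],d['M'],8,(200,70,360,285),1)
E
```

```text
[[282.3999938964844, 134.10000610351562], [281.6000061035156, 232.89999389648438]] [[480.0, 102.1, 8.0], [388.6, 73.2, 8.0]]
ctr [434.33  87.65   8.  ] sep 95.82 ang 17.53
```

move_arm(
  steps=[
    [[-0.06,0,0.9],0.05,0],
    [[0,0,0.9],0,0],
    [[0,0,0.9],0,0],
    [[0,0,0.9],0,0],
    [[0,0,0],0,0],
    [[0,0,0],0,0],
  ],
)

```text
t: 28.45
ee_pos: [435.2, 87.4, 99.5]
orientation: [3.105, 0.481, -0.005]
ft_force: [0.1, 1.3, 0.6]
width: 87.7
grasp_force: 0.0
```

Run:
```python
from h import *
im,K,M=look('glass',8,'gl2'); hough(im,K,M,8,(200,95,360,300),1.4); go(435,88,3,17.6)
```

```text
glass 0.74 [281. 203.  73. 174.] ctr 433.8 87.7 wh 125.0 50.8 ang 17.6
[[281.8999938964844, 139.89999389648438], [281.8999938964844, 269.8999938964844]] [[480.1, 102.5, 8.0], [388.5, 73.4, 8.0]]
ctr [434.28  87.91   8.  ] sep 96.17 ang 17.61
at [436.8  87.7 101. ] yaw 17.57 tilt [ 1.e-03  1.e-04 -1.e+00] shift units [-0.068 -0.033  3.921] turn -0.005
```

move_arm(
  steps=[
    [[-0.05,0,1],0,0],
    [[0,0,1],0,0],
    [[0,0,1],0,0],
    [[0,0,0.8],0,0],
    [[0,0,0.1],0,0],
    [[0,0,0],0,0],
    [[0,0,0],0,1],
    [[0,0,0],0,1],
    [[0,0,0],0,1],
    [[0,0,0],0,1],
    [[0,0,0],0,1],
    [[0,0,0],0,1],
    [[0,0,0],0,1],
    [[0,0,0],0,1],
  ],
)

```text
t: 29.72
ee_pos: [435.2, 87.2, 3.0]
orientation: [-3.105, -0.479, -0.001]
ft_force: [-1.4, -0.5, 5.5]
width: 50.1
grasp_force: 30.0
```

Run:
```python
from h import *
go(638.2,93.5,160,107.8)
```

```text
at [435.2  87.2   3. ] yaw 17.54 tilt [ 5.e-04  1.e-04 -1.e+00] shift units [ 7.822  2.21  -6.275] turn 17.948
```

move_arm(
  steps=[
    [[0,0,-0.4],0,1],
    [[0,0,-1],0,1],
    [[0,0,-1],0,1],
    [[0,0,-1],0,1],
    [[0,0,-1],0,1],
    [[0,0,-1],0,1],
    [[0,0,-0.9],0,1],
    [[0.87,0.24,0],0,1],
    [[0.87,0.24,0],0,1],
    [[0.87,0.24,0],0,1],
    [[0.87,0.24,0],0,1],
    [[0.87,0.24,0],0,1],
    [[0.87,0.24,0],0,1],
    [[0.87,0.24,0],0,1],
    [[0.87,0.24,0],0,1],
    [[0.85,0.25,0],-0.05,1],
    [[0,0,0],-1,1],
    [[0,0,0],-1,1],
    [[0,0,0],-1,1],
    [[0,0,0],-1,1],
  ],
)

```text
t: 31.38
ee_pos: [636.9, 94.2, 160.3]
orientation: [-2.97, -1.024, 0.002]
ft_force: [0.6, -0.7, -1.0]
width: 49.9
grasp_force: 30.0
```

move_arm(
  steps=[
    [[0,0,0],-1,1],
    [[0,0,0],-1,1],
    [[0,0,0],-1,1],
    [[0,0,0],-1,1],
    [[0,0,0],-1,1],
    [[0,0,0],-1,1],
    [[0,0,0],-1,1],
    [[0,0,0],-1,1],
    [[0,0,0],-1,1],
    [[0,0,0],-1,1],
    [[0,0,0],-1,1],
    [[0,0,0],-1,1],
    [[0,0,0],-1,1],
    [[0,0,0],-1,1],
    [[0,0,1],0,1],
    [[0,0,0.9],0,1],
    [[0,0,0],0,1],
    [[0,0,0],0,1],
  ],
)

```text
t: 32.88
ee_pos: [636.2, 94.2, 112.0]
orientation: [-1.85, -2.536, 0.004]
ft_force: [0.0, 0.1, -0.9]
width: 49.4
grasp_force: 30.0
```

Run:
```python
from h import *
im,K,M=cam('wrist'); np.savez('held4.npz',im=im,K=K,M=M); go(637.8,94.4,110,107.8)
o=ctrl.get_obs();p=o['ee_pos'];zt=p[2]+5
hough(im,K,M,zt,(250,130,320,190),1.6)
g=cv2.resize(im[90:260,210:350],(494,600),interpolation=cv2.INTER_CUBIC);save('held4c.png',g)
```

```text
at [637.3  94.3 113.2] yaw 107.78 tilt [ 1.e-04 -6.e-04 -1.e+00] shift units [-0.002  0.02   0.128] turn -0.004
[[282.8999938964844, 150.60000610351562]] [[619.8, 144.1, 118.2]]
```

View pics/held4c.png

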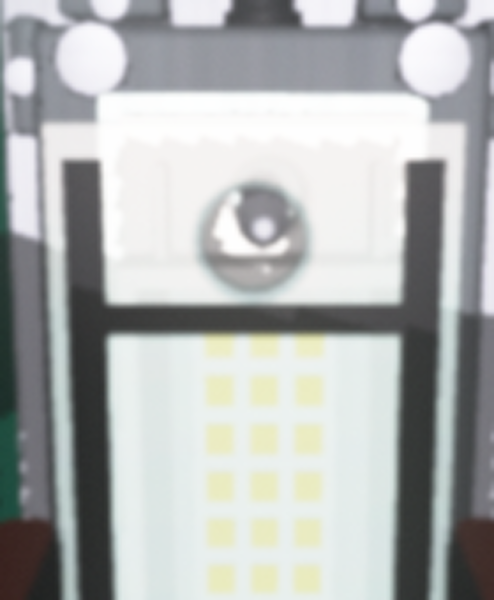

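The glass hole is at raw (282,157.4) with the stud tip inside it at (284.2,155.2).

Run:
```python
from h import *
d=np.load('held4.npz');im,K,M=d['im'],d['K'],d['M'];a=(637.3,94.3,107.78)
print('tip',intool((284.2,155.2),K,M,96,*a),'hole',intool((282,157.4),K,M,118.2,*a))
```

```text
tip (np.float64(48.17), np.float64(-0.8)) hole (np.float64(49.86), np.float64(-1.79))
```

move_arm(
  steps=[
    [[-0.03,0.04,0],0,1],
    [[0,0,0.4],0,1],
    [[0,0,0.4],0,1],
    [[0,0,0.1],0,1],
    [[0,0,0],0,1],
    [[0,0,0],0,1],
  ],
)

```text
t: 33.43
ee_pos: [638.4, 93.9, 89.8]
orientation: [-1.851, -2.538, 0.001]
ft_force: [0.7, -0.4, -1.1]
width: 49.7
grasp_force: 30.0
```

move_arm(
  steps=[
    [[-0.01,0,0.3],0,1],
    [[0,0,0.3],0,1],
    [[0,0,0.08],0,1],
    [[0,0,0],0,1],
    [[0,0,0],0,1],
  ],
)

```text
t: 33.85
ee_pos: [638.5, 93.6, 72.8]
orientation: [-1.851, -2.538, 0.001]
ft_force: [-0.1, -0.2, -0.7]
width: 49.4
grasp_force: 30.0
```

move_arm(
  steps=[
    [[0,0,0.06],0,1],
    [[0,0,0],0,1],
    [[0,0,0],0,0.2],
    [[0,0,0],0,0.2],
    [[0,0,0],0,0.2],
    [[0,0,0],0,0.2],
    [[0,0,-0.5],0,0.2],
    [[0,0,-1],0,0.2],
    [[0,0,-1],0,0.2],
    [[0,0,-1],0,0.2],
    [[0,0,-1],0,0.2],
    [[0,0,0],0,0],
    [[0,0,0],0,0],
  ],
)

```text
t: 34.93
ee_pos: [639.9, 93.8, 186.8]
orientation: [1.85, 2.536, 0.005]
ft_force: [-0.4, 0.8, -0.7]
width: 80.2
grasp_force: 0.0
```

Run:
```python
from h import *
im,K,M=look('glass',76,'p3')
o=ctrl.get_obs();print(o['t'],o['width']);go(427,-52,190,22.1)
```

```text
glass 0.86 [278. 198.  72. 161.] ctr 637.4 93.6 wh 50.6 124.6 ang 17.84
35.0333 86.7883984349423
at [638.1  93.6 183.9] yaw 107.79 tilt [ 2.e-04 -8.e-04 -1.e+00] shift units [-2.966 -9.822 -0.237] turn 17.138
```

move_arm(
  steps=[
    [[-0.27,-0.89,0],0,0],
    [[-0.27,-0.89,0],0,0],
    [[-0.27,-0.89,0],0,0],
    [[-0.27,-0.89,0],0,0],
    [[-0.27,-0.89,0],0,0],
    [[-0.27,-0.89,0],0,0],
    [[-0.27,-0.89,0],0,0],
    [[-0.27,-0.89,0],0,0],
    [[-0.27,-0.89,0],0,0],
    [[-0.27,-0.89,0],0,0],
    [[-0.27,-0.92,0],0,0],
    [[0,0,0],1,0],
    [[0,0,0],1,0],
    [[0,0,0],1,0],
    [[0,0,0],1,0],
    [[0,0,0],1,0],
    [[0,0,0],1,0],
    [[0,0,0],1,0],
    [[0,0,0],1,0],
    [[0,0,0],1,0],
  ],
)

```text
t: 36.7
ee_pos: [426.6, -51.9, 183.0]
orientation: [-2.684, -1.63, 0.003]
ft_force: [0.2, 0.6, 0.9]
width: 87.9
grasp_force: 0.0
```

move_arm(
  steps=[
    [[0,0,0],1,0],
    [[0,0,0],1,0],
    [[0,0,0],1,0],
    [[0,0,0],1,0],
    [[0,0,0],1,0],
    [[0,0,0],1,0],
    [[0,0,0],1,0],
    [[0,0,0],1,0],
    [[0,0,0],0.15,0],
    [[0,0,0],0,0],
    [[0,0,0],0,0],
  ],
)

```text
t: 37.62
ee_pos: [427.1, -51.9, 183.6]
orientation: [-3.082, -0.604, 0.002]
ft_force: [-0.0, -0.6, -0.7]
width: 87.8
grasp_force: 0.0
```

Run:
```python
from h import *
im,K,M=look('frame',10,'fr'); hough(im,K,M,10,(200,70,360,285),1);go(427,-52,100,22.1)
```

```text
frame 0.75 [282. 183.  63. 140.] ctr 425.7 -52.0 wh 133.9 57.0 ang 22.62Traceback (most recent call last):
  File "<stdin>", line 2, in <module>
  File "h.py", line 53, in hough
    P.sort(key=lambda p:p[1]); W=toz(P,K,M,z)
                                 ~~~^^^^^^^^^
  File "h.py", line 15, in toz
    v=np.c_[px,np.ones(len(px))]@np.linalg.inv(K).T@M[:3,:3].T
      ~~~~~~~~~~~~~~~~~~~~~~~~~~^~~~~~~~~~~~~~~~~~~
ValueError: matmul: Input operand 1 has a mismatch in its core dimension 0, with gufunc signature (n?,k),(k,m?)->(n?,m?) (size 3 is different from 1)
```

```bash
sed -i "s/    h=cv2.HoughCircles(c,/    c=cv2.createCLAHE(6,(4,4)).apply(c); h=cv2.HoughCircles(c,/" h.py
python3 - <<'E'
from h import *
d=np.load('fr.npz');im,K,M=d['im'],d['K'],d['M']
u=np.array([np.cos(np.radians(22.6)),np.sin(np.radians(22.6))])
p=proj([[*(np.array([425.7,-52])+s*48*u),10] for s in(1,-1)],K,M).round().astype(int).tolist();print(p)
try: hough(im,K,M,10,(200,70,360,285),1)
except Exception as e: print(e)
holes('fr',p,10)
go(427,-52,100,22.1)
E
```

```text
[[282, 134], [283, 235]]
matmul: Input operand 1 has a mismatch in its core dimension 0, with gufunc signature (n?,k),(k,m?)->(n?,m?) (size 3 is different from 1)
[282.2  134.67] [  6   5  13  15 137]
[280.06 239.08] [  0   7  19  17 218]
ctr [422.81 -52.08  10.  ] sep 99.54 ang 21.01
at [427.4 -52.  183.9] yaw 22.13 tilt [-6.e-04 -4.e-04 -1.e+00] shift units [-1.200e-02 -3.000e-03  3.355e+00] turn 0.006
```

move_arm(
  steps=[
    [[-0.07,0,0.9],-0.09,0],
    [[0,0,0.9],0,0],
    [[0,0,0.9],0,0],
    [[0,0,0.65],0,0],
    [[0,0,0],0,0],
    [[0,0,0],0,0],
  ],
)

```text
t: 38.22
ee_pos: [425.4, -52.6, 100.0]
orientation: [-3.08, -0.613, 0.003]
ft_force: [0.2, -0.6, -0.5]
width: 88.1
grasp_force: 0.0
```

Run:
```python
from h import *
im,K,M=look('frame',10,'fr2'); go(425.3,-52.1,3,22.5)
u=np.array([np.cos(np.radians(22.6)),np.sin(np.radians(22.6))])
p=proj([[*(np.array([425.3,-52.1])+s*48*u),10] for s in(1,-1)],K,M).round().astype(int).tolist();print(p)
holes('fr2',p,10,8)
d=np.load('fr.npz');print(toz([(282.2,134.67)],d['K'],d['M'],10)[0,:2]-48*u)
```

```text
frame 0.95 [282. 204.  85. 180.] ctr 425.0 -52.0 wh 132.2 56.2 ang 22.91
at [426.6 -52.8 101.2] yaw 22.51 tilt [ 1.e-03  6.e-04 -1.e+00] shift units [-0.043 -0.047  3.928] turn 0.002
[[282, 139], [282, 270]]
[281.97 139.01] [  7   7  19  19 294]
[282.7  269.28] [  9   8  17  15 203]
ctr [425.58 -51.96  10.  ] sep 95.66 ang 22.87
[424.95528346 -52.67782493]
```

move_arm(
  steps=[
    [[-0.02,-0.02,1],-0.06,0],
    [[0,0,1],0,0],
    [[0,0,1],0,0],
    [[0,0,0.8],0,0],
    [[0,0,0.1],0,0],
    [[0,0,0],0,0],
    [[0,0,0],0,1],
    [[0,0,0],0,1],
    [[0,0,0],0,1],
    [[0,0,0],0,1],
    [[0,0,0],0,1],
    [[0,0,0],0,1],
    [[0,0,0],0,1],
    [[0,0,0],0,1],
  ],
)

```text
t: 39.48
ee_pos: [425.8, -52.5, 3.5]
orientation: [3.079, 0.621, 0.002]
ft_force: [-0.7, 0.2, 8.4]
width: 55.6
grasp_force: 30.0
```

Run:
```python
from h import *
print(ctrl.get_obs()['width']);go(638.2,93.9,160,107.8)
```

```text
55.624119295398394
at [425.8 -52.5   3.5] yaw 22.79 tilt [ 1.e-03  6.e-04 -1.e+00] shift units [10.105 -2.105 -6.25 ] turn -17.002
```

move_arm(
  steps=[
    [[0,0,-0.4],0,1],
    [[0,0,-1],0,1],
    [[0,0,-1],0,1],
    [[0,0,-1],0,1],
    [[0,0,-1],0,1],
    [[0,0,-1],0,1],
    [[0,0,-0.9],0,1],
    [[0.92,-0.19,0],0,1],
    [[0.92,-0.19,0],0,1],
    [[0.92,-0.19,0],0,1],
    [[0.92,-0.19,0],0,1],
    [[0.92,-0.19,0],0,1],
    [[0.92,-0.19,0],0,1],
    [[0.92,-0.19,0],0,1],
    [[0.92,-0.19,0],0,1],
    [[0.92,-0.19,0],0,1],
    [[0.92,-0.19,0],0,1],
    [[0.9,-0.21,0],0,1],
    [[0,0,0],-1,1],
    [[0,0,0],-1,1],
  ],
)

```text
t: 41.15
ee_pos: [638.0, 94.9, 160.5]
orientation: [-3.011, -0.894, 0.001]
ft_force: [-1.2, -0.0, -2.7]
width: 55.6
grasp_force: 30.0
```

move_arm(
  steps=[
    [[0,0,0],-1,1],
    [[0,0,0],-1,1],
    [[0,0,0],-1,1],
    [[0,0,0],-1,1],
    [[0,0,0],-1,1],
    [[0,0,0],-1,1],
    [[0,0,0],-1,1],
    [[0,0,0],-1,1],
    [[0,0,0],-1,1],
    [[0,0,0],-1,1],
    [[0,0,0],-1,1],
    [[0,0,0],-1,1],
    [[0,0,0],-1,1],
    [[0,0,0],-1,1],
    [[0,0,0],-1,1],
    [[0,0,1],0,1],
    [[0,0,0.9],0,1],
    [[0,0,0],0,1],
    [[0,0,0],0,1],
  ],
)

```text
t: 42.73
ee_pos: [636.3, 93.9, 112.2]
orientation: [-1.85, -2.536, 0.004]
ft_force: [0.4, -0.2, -1.9]
width: 55.4
grasp_force: 30.0
```

Run:
```python
from h import *
im,K,M=cam('wrist'); np.savez('held5.npz',im=im,K=K,M=M); go(638.2,93.9,110,107.8)
o=ctrl.get_obs();zt=o['ee_pos'][2]+6.5
c=im[130:190,250:315]; g=cv2.cvtColor(c,cv2.COLOR_RGB2GRAY)
holes('held5',[(282,156),(282,156)],zt,10)
print('\n'.join(' '.join('%3d'%v for v in r[::2]) for r in g[12:46:2,10:56]))
```

```text
at [637.5  94.  113.4] yaw 107.78 tilt [ 1.e-04 -8.e-04 -1.e+00] shift units [-0.012  0.025  0.137] turn -0.003
[281. 155.] [19 19  1  1  1]
[281. 155.] [19 19  1  1  1]
ctr [619.75 141.94 119.94] sep 0.0 ang 0.0
148 153 155 153 151 150 143 126 133 111  85  85  89  96 113 134 149 154 152 150 151 152 151
148 150 152 152 148 137 119 164 232 167 105 110 120 107  91  89 121 148 152 152 151 151 150
148 150 153 151 131 133 193 219 235 170 124 130 132 128 123 109 108 122 146 150 150 151 150
147 148 151 140 128 213 235 197 157 129 128 131 133 130 126 137 182 120 128 147 149 151 150
146 148 149 125 185 241 237 193 160 123 127 141 162 146 124 130 184 127 109 140 150 149 149
147 148 142 127 228 245 239 209 213 131 127 194 230 210 133 115 131 139 111 127 149 150 150
145 147 133 132 234 245 242 222 229 141 126 212 238 222 135 125 152 162 116 109 146 149 148
145 146 124 134 235 245 245 232 191 160 117 163 203 171 129 188 178 166 106  96 143 148 147
144 147 120 115 231 245 245 241 222 206 157 138 140 155 184 236 182 163 109 105 140 148 148
144 145 124 100 210 242 243 243 235 215 184 168 217 231 172 168 176 177 104 111 143 148 147
143 146 131  98 140 229 236 236 235 229 214 193 181 175 175 189 204 149  91 118 145 148 146
143 146 142 111  91 152 181 185 185 187 183 175 164 153 157 166 163 101 100 130 146 147 146
143 145 146 122  97  71  64  60  61  62  63  67  72  63  58  63  69  86 113 141 146 147 146
143 144 148 141 114  88  67  58  53  51  51  50  51  53  57  63  80 108 129 145 148 147 146
142 145 147 146 131 110  94  74  63  62  61  60  61  63  68  82 102 128 143 146 147 146 145
142 143 146 147 143 132 115 102  89  79  74  73  76  85  99 112 129 145 146 145 146 147 146
121 134 143 145 144 132  96  98 103 105 102 104 105 110 128 137 146 148 145 145 145 147 147
```

Brightness numbers: hole centre ≈(281.4,157) and stud tip ≈(284,153.4). The fit only needs a small y correction.

move_arm(
  steps=[
    [[-0.02,0.05,0],0,1],
    [[0,0,0.3],0,1],
    [[0,0,0.3],0,1],
    [[0,0,0.1],0,1],
    [[0,0,0],0,1],
    [[0,0,0],0,1],
  ],
)

```text
t: 43.28
ee_pos: [638.8, 93.9, 95.1]
orientation: [-1.851, -2.538, 0.001]
ft_force: [0.9, -0.2, -1.4]
width: 55.9
grasp_force: 30.0
```

move_arm(
  steps=[
    [[0,0,0.25],0,1],
    [[0,0,0.25],0,1],
    [[0,0,0.06],0,1],
    [[0,0,0],0,1],
    [[0,0,0],0,1],
  ],
)

```text
t: 43.7
ee_pos: [638.9, 93.9, 81.1]
orientation: [-1.851, -2.538, 0.001]
ft_force: [0.8, 0.1, -1.0]
width: 55.7
grasp_force: 30.0
```

move_arm(
  steps=[
    [[0,0,0.06],0,1],
    [[0,0,0],0,1],
    [[0,0,0],0,0.15],
    [[0,0,0],0,0.15],
    [[0,0,0],0,0.15],
    [[0,0,0],0,0.15],
    [[0,0,-0.5],0,0.15],
    [[0,0,-1],0,0.15],
    [[0,0,-1],0,0.15],
    [[0,0,-1],0,0.15],
    [[0,0,-1],0,0.15],
    [[0,0,-0.5],0,0],
    [[0,0,0],0,0],
    [[0,0,0],0,0],
  ],
)

```text
t: 44.87
ee_pos: [639.2, 93.9, 205.5]
orientation: [1.851, 2.537, 0.001]
ft_force: [0.2, 0.1, -0.4]
width: 87.5
grasp_force: 0.0
```

Run:
```python
from h import *
im,K,M=look('frame',86,'p4'); print(ctrl.get_obs()['t'])
s,Ks,Ms=cam('side')
b=cv2.resize(s[170:270,215:305],(500,555),interpolation=cv2.INTER_CUBIC); a=cv2.resize(im[70:292,220:340],(300,555),interpolation=cv2.INTER_CUBIC)
save('fin.png',np.hstack([a,b]))
```

```text
frame 0.65 [281. 196.  76. 161.] ctr 637.7 94.0 wh 57.0 132.9 ang 17.87
frame 0.3 [385. 319.  63.  88.] ctr 753.3 13.2 wh 29.8 91.3 ang 47.42
44.9667
```

View pics/fin.png

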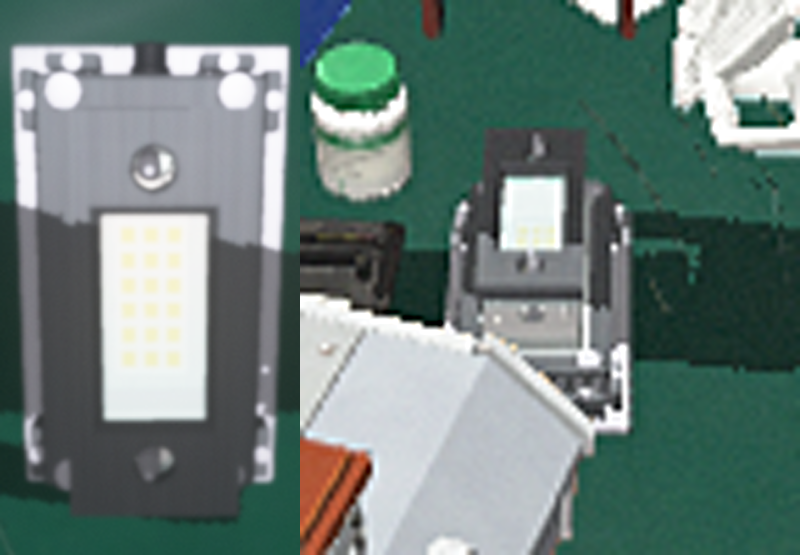

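The last view shows all four parts stacked, with a stud tip in both frame holes, at crop (152,167) and (155,465). The frame measures 133 x 57 mm at z = 86, so it lies flat at full height.

```bash
python3 -c "
from workcell import ctrl
print(ctrl.close_job())"
```

```text
the job is handed in; nothing more can be done
None
```

The LED plate, reflector, glass and front frame are stacked in that order over both studs; the final pictures show the stack flat, and the job was handed in at about 45 s of the 112 s allowed.

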